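# Clear the gauge holder, load the gauge and shut the gate

### The job

A spanner has been left lying across the gauge holder: take it away and lay it flat on the black rubber tool mat. Then lay the snap gauge flat in the holder's nest, and slide the retaining gate fully shut over its end. Leave the other things where they are.

Things in the scene. Friction and masses are not known exactly. Their poses are not given: they have to be found in the camera images.
- spanner_center (a point): steel spanner, 192 mm long, 80 g; heads 28 mm (ring, 10 mm thick) and 26 mm wide; shank 14 mm wide, 6 mm thick. Starts loose, crosswise on top of the two locating blocks nearest the gate (22 mm above the table), its middle over the nest. Point: middle of the shank, 3 mm above its underside; y runs along it towards the ring, z up; shank from y = -58 to +68 mm
- gauge_center (a point): snap gauge: flat plain steel plate 36x110x8 mm with a slot in each end, 0.14 kg, lying flat and loose on the table beside the end of the holder that has no gate. This point is its centre, half-way up (4 mm above its underside); y runs along the 110 mm length, x across the 36 mm width, z up. Either way round fits the nest.
- gauge_holder: gauge holder, fixed: grey base 60 mm wide (x), y = -65 to +140 mm, 12 mm thick, with bright blocks. Origin: on the table under the nest's centre; y along it towards the gate, z up. For |y| < 24 mm the sides are open and the base is only 30 mm wide, leaving room for fingers down to the table; beyond, to |y| = 58 mm, four corner blocks at |x| = 20.5 to 28.5 mm, tops at z = 22 mm
- nest (a point): centre that the gauge has when it lies in the nest: on the holder's long axis, 16 mm above the table; axes as the holder's. The nest is open at the top, 41 mm wide (x) and 115.6 mm long (y), floor 12 mm above the table, bounded by the corner blocks and two end walls, tops 22 mm above the table
- gate (a joint): retaining gate, a steel plate 41x40 mm sliding along the holder's y; 0 = shut against its stop (front edge at holder y = 38 mm, over the last 17 mm of a nested gauge), 0.060 m = fully open (front edge at 98 mm); starts open. Underside 24 mm, top 29 mm above the table. Stays where left; about 1.5 N moves it
- gate_handle (a point): the gate's upright tab, 30 mm wide (along holder x), 12 mm thick (along holder y), from 29 to 59 mm above the table; this point is 46 mm above the table, in the middle of the tab, and moves with the gate. The tops of the gate's guides lie at 32 mm.
- tool_mat: black rubber tool mat lying fixed on the table, 210 mm (x) by 110 mm (y), 2 mm thick, empty at the start. Origin: centre of its underside.
- flange_0: bystander, to be left alone: a turned flange ring, 60 mm across, 14 mm high, on the table; origin at the centre of its underside
- bracket_0: bystander, to be left alone: a small stamped L bracket, 22x34x28 mm, on the table; origin at the centre of its underside
- bracket_1: bystander, to be left alone: a small stamped U bracket, 26x36x22 mm, on the table; origin at the centre of its underside
- v_block: bystander, to be left alone: a ground V-block, 45x48x36 mm, on the table; origin at the centre of its underside

How it is judged (in metres and radians):
On the way, in this order (a step that is already met when the one before it is completed fails the run):
1. the spanner lies flat on the tool mat, its middle within the mat (x of spanner_center in the frame of tool_mat between -0.105 and 0.105 m and y of spanner_center in the frame of tool_mat between -0.055 and 0.055 m and z of spanner_center in the frame of tool_mat below 0.01 m and angle between spanner_center's own z axis and vertical below 0.1 rad), for 0.2 s.
2. the gauge lies flat in the nest (x of gauge_center in the frame of gauge_holder between -0.006 and 0.006 m and y of gauge_center in the frame of gauge_holder between -0.006 and 0.006 m and z of gauge_center in the frame of gauge_holder between 0.013 and 0.0185 m and angle between the y axis of gauge_center and the y axis of gauge_holder, either way round below 0.12 rad and angle between gauge_center's own z axis and vertical below 0.06 rad), for 0.2 s.
3. the gate is shut over the gauge (value of joint gate below 0.004 m), for 0.2 s.
At the end, for the whole second after the job is handed in: The spanner lies flat at rest on the mat (its middle within the mat's outline), the gauge lies flat and at rest in the nest (centre within 6 mm in x and y of the nest's, on the floor to about 3 mm, aligned to 0.12 rad either way round), and the gate is shut to within 4 mm (all of step 1 and all of step 2 and value of joint gate below 0.004 m and linear speed of each of spanner, gauge below 0.02 m/s); the robot touches nothing.
It fails at once if the flange is pushed more than 30 mm from where it stood (distance of flange_0 from where it was at the start of the episode above 0.03 m).
It fails at once if the bracket is pushed more than 30 mm from where it stood (distance of bracket_0 from where it was at the start of the episode above 0.03 m).
It fails at once if the bracket is pushed more than 30 mm from where it stood (distance of bracket_1 from where it was at the start of the episode above 0.03 m).
It fails at once if the v block is pushed more than 30 mm from where it stood (distance of v_block from where it was at the start of the episode above 0.03 m).
It also fails if it takes over 69 s, if anything falls off the work surface, if the arm or the gripper's body presses on something with over 40 N, if the wrist force passes 120 N, or if a joint passes its speed limit or range.

### The arm

A 6-joint arm with a two-finger parallel gripper is mounted at the origin on a cart in front of the work surface, level with it; the furniture and walls round the work are solid. World frame = base frame: x ahead of the robot, y to its left, z up, the work surface at z = 0. Lengths are in mm, angles in rad, forces in N, time in s.
With the tool pointing down it reaches from about 275 to 1000 mm from the base axis. Payload 8.4 kg.
Tool frame: the origin (TCP) lies midway between the tips of the shut fingers; the grasp point (between the pads) lies 19 mm behind it; z points along the fingers, y is the line along which they close (so a half turn about z gives the same grasp; the last joint's range is limited). The gripper opens to 85 mm and grips with 20 to 120 N. Pads are 22 mm wide; open, the fingers measure 114 mm over their backs; the gripper's body (76 mm by 85 mm) begins 54 mm behind the grasp point. The pads swing forward as they close: fully open they stand 13 mm farther back than shut.
Start: joints at [1.187, 0.353, 1.633, -0, 1.155, -0.002], TCP at [232.868, 580, 231.281] pointing down, gripper open.
Joint ranges: [-2.63, 2.63], [-0.92, 2.1], [0.06, 2.66], [-1.3, 4.44], [0, 2.69], [-3.02, 3.02]. Speed limits (rad/s): [2.22, 2.22, 2.79, 3.14, 3.14, 3.14].

### API

Orientations are given as [roll, pitch, yaw] about the fixed x, y, z axes, in that order (R = Rz(yaw) Ry(pitch) Rx(roll)).
In Python, from rig import telemetry, optics, r gives the robot as it stands.
- The arm moves only by the tool play_rows, never from a script. Its arguments are lists of equal length, an entry for each row: "dp": the shift along the tool's x, y, z in units of 40 mm (1.0 is 40 mm), a list of three; "rot": the turn, a rotation vector about the tool's x, y, z in units of 6 degrees (1.0 is 6 degrees), a list of three. In form: {"dp": [[tx, ty, tz], ...], "rot": [[ax, ay, az], ...]}. A call has 1 to 5 rows; each row is the pose to reach, as a shift and turn from the pose commanded when the call began, along the tool's axes at that moment; what a row does not reach only later rows make up. A row lasts 1/12 s, in which the tool goes at most 41.7 mm and 7.16 degrees, less where a joint would pass 70% of its speed; a pose out of reach is approached as far as the arm can. A call with a gripper value outside its range is refused whole. "fingers" is the opening, from 0 (shut) to 1 (fully open), set as the call begins (left out, the last holds). The fingers move at their own pace and stop on an object; "grip_force" is the grip in N (left out, the last holds). Time passes only in rows, so rows that repeat a pose let the fingers close. It gives the time, the measured TCP pose, the force, the opening and the grip force at its end, in the units of the state.
- telemetry.sense(): the state, without advancing time (a new reading comes with each control period).
- optics.grab_frame(name): name is "scene" or "top"; returns a dict with "color" (480x640x3 uint8, red, green, blue), "mtx" (3x3 intrinsics, pixels), "R" (3x3) and "t" (3): a world point X has camera coordinates R X + t. Camera axes: x right, y down, z forward; pixel columns grow to the right and rows downward; lengths in mm; the calibration is good to about 2 mm. A picture is of the moment at which its call begins. There is no depth.
- r.sign_off(): hands the job in; it is judged then, once.
The state is a dict: "clock": time; "qpos": joint angles; "qvel": joint speeds; "joint_efforts": joint torques, N m; "eef_pos": TCP position; "tcp_rot": TCP orientation; "contact_force": force on the tool from outside, world axes, zero at the start; "wrist_torque": the same for the moment, N m; "opening": opening from 0.0 (shut) to 1.0 (fully open); "grasp_force": force on a finger pad.
Only numpy, scipy, OpenCV 4.12 (cv2) and the standard library are available. Lean on these libraries where they do the work, as an engineer would, in place of code of your own. Each camera call takes 0.05 s, during which the arm holds its last target. There are 200 camera calls.

## Working session

There is one attempt and no reset: what is moved stays moved. The work goes in short steps, Python scripts to look and compute and a tool call to move; the robot and the scene stay as the last step left them, time stands still between calls to the robot, and variables do not carry over. Pictures are saved under pics/ and viewed, at most 10 in all, crops included, and the job is handed in when it is done.

Besides the shell and the picture viewer there is one more tool, called after "Call:" as name(argument=value, ...) on one line, values as JSON. play_rows: Moves the arm, as the interface text tells. Its arguments: {"type":"object","properties":{"dp":{"type":"array"},"rot":{"type":"array"},"fingers":{"type":"number"},"grip_force":{"type":"number"}},"required":["dp","rot"]}

```bash
mkdir -p pics; ls
cat > h.py <<'E'
import numpy as np, cv2
from rig import telemetry, optics, r
def grab(n, save=None):
    f=optics.grab_frame(n)
    if save: cv2.imwrite('pics/'+save, f['color'][:,:,::-1])
    return f
def ray(f,u,v,z):
    M=np.array(f['mtx']);R=np.array(f['R']);t=np.array(f['t'])
    c=-R.T@t; d=R.T@np.linalg.solve(M,[u,v,1.]); return c+d*(z-c[2])/d[2]
def proj(f,X):
    p=np.array(f['mtx'])@(np.array(f['R'])@np.array(X,float)+np.array(f['t'])); return p[:2]/p[2]
E
python3 - <<'E'
from h import *
for n in('top','scene'):
    f=grab(n,n+'0.png'); print(n,np.round(f['mtx'],1).tolist(),np.round(f['R'],3).tolist(),np.round(f['t'],1).tolist())
print(telemetry.sense())
E
```

```text
pics
top [[587.4, 0.0, 326.5], [0.0, 587.4, 234.8], [0.0, 0.0, 1.0]] [[-0.33, -0.944, -0.001], [-0.924, 0.324, -0.205], [0.194, -0.067, -0.979]] [141.3, 532.7, 1134.0]
scene [[616.3, 0.0, 319.8], [0.0, 616.3, 239.8], [0.0, 0.0, 1.0]] [[0.604, -0.797, 0.014], [-0.543, -0.424, -0.725], [0.584, 0.43, -0.689]] [-368.4, 286.7, 848.2]
{'clock': 0.1, 'qpos': array([ 1.18659943e+00,  3.53599644e-01,  1.63407250e+00, -2.03047966e-06,
        1.15518002e+00, -2.39500017e-03]), 'qvel': array([-0.00047415, -0.00242177, -0.00124648,  0.00020422, -0.00026651,
       -0.00079661]), 'joint_efforts': array([ 2.85950427e-04, -6.06350756e+01, -3.42821431e+01, -1.35329510e-04,
        3.91382622e-03,  3.83316956e-05]), 'eef_pos': array([232.70746434, 579.59945718, 230.61833463]), 'tcp_rot': array([-3.14033314e+00, -1.15994982e-06,  2.75979158e+00]), 'contact_force': array([ 0.15382517, -0.67643858, -0.41548668]), 'wrist_torque': array([ 0.01745254, -0.007694  ,  0.0212247 ]), 'grasp_force': 0.0, 'opening': 0.9982702094225777}
```

View pics/top0.png

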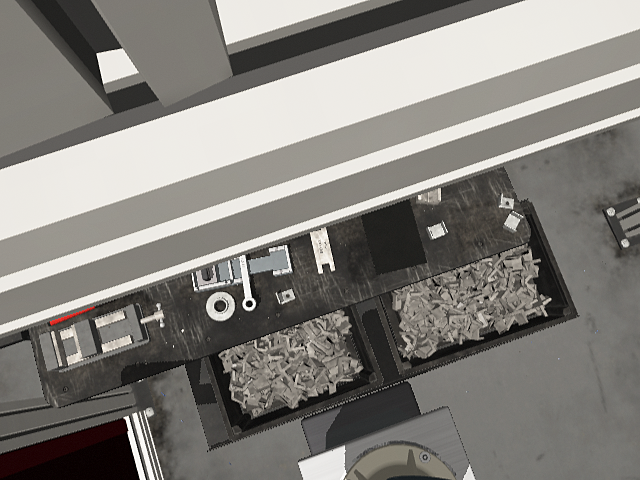

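View pics/scene0.png

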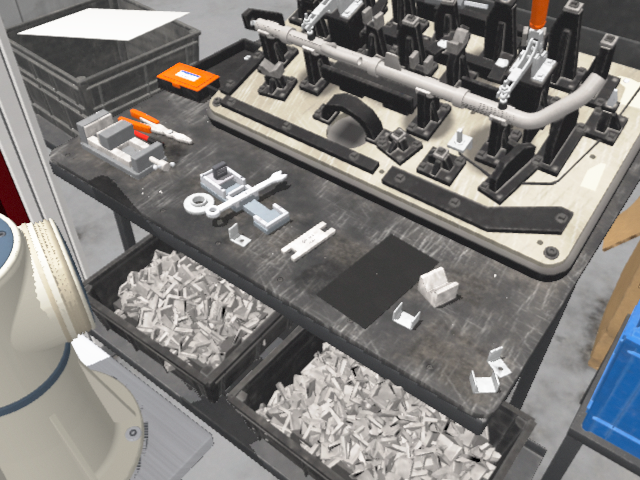

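The top view shows the holder at about (240,268), the spanner across it with its ring at (249,304), the gauge at (321,250) and the mat at (393,240). The flange is at (220,306). The scene view shows the same objects. I'll take enlarged crops of both.

Run:
```python
from h import *
a=cv2.imread('pics/top0.png'); b=cv2.imread('pics/scene0.png')
cv2.imwrite('pics/tc.png',cv2.resize(a[180:330,180:380],None,fx=4,fy=4,interpolation=cv2.INTER_CUBIC))
cv2.imwrite('pics/sc.png',cv2.resize(b[150:300,170:370],None,fx=4,fy=4,interpolation=cv2.INTER_CUBIC))
f=grab('top'); g=grab('scene')
for n,u,v in[('ring',249,304),('gauge',321,250),('mat',393,240),('fl',220,306)]: print(n,ray(f,u,v,10).round())
for n,u,v in[('fl',198,203),('gauge',307,240),('mat',378,280)]: print(n,ray(g,u,v,10).round())
print(proj(f,[232,580,230]),proj(g,[232,580,230]),proj(f,[0,0,0]))
# mat contour
hsv=a.max(2); m=((hsv<38)*255).astype(np.uint8); m[:,:355]=0;m[:,430:]=0;m[:190]=0;m[285:]=0
m=cv2.morphologyEx(m,cv2.MORPH_OPEN,np.ones((5,5)))
cs=cv2.findContours(m,0,1)[0]; c=max(cs,key=cv2.contourArea); q=cv2.boxPoints(cv2.minAreaRect(c)); print(cv2.contourArea(c))
for p in q: print(p,ray(f,*p,2).round(1))
```

```text
ring [474. 152.  10.]
gauge [532. -24.  10.]
mat [ 502. -174.   10.]
fl [490. 210.  10.]
fl [486. 207.  10.]
gauge [535. -27.  10.]
mat [ 531. -186.   10.]
[ 16.50791275 529.32978454] [-74.51405909  95.26655002] [399.72130863 510.74489069]
3103.0
[358.78397 213.79935] [ 580.5 -126.4    2. ]
[408.7546  199.33417] [ 575.1 -238.4    2. ]
[426.7482  261.49393] [ 436.6 -225.8    2. ]
[376.77756 275.9591 ] [ 442.6 -116.3    2. ]
```

View pics/tc.png

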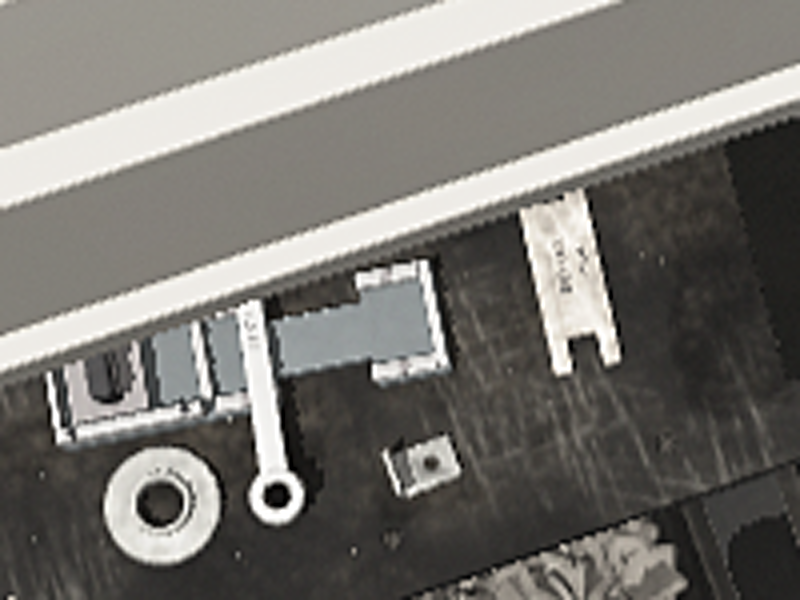

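View pics/sc.png

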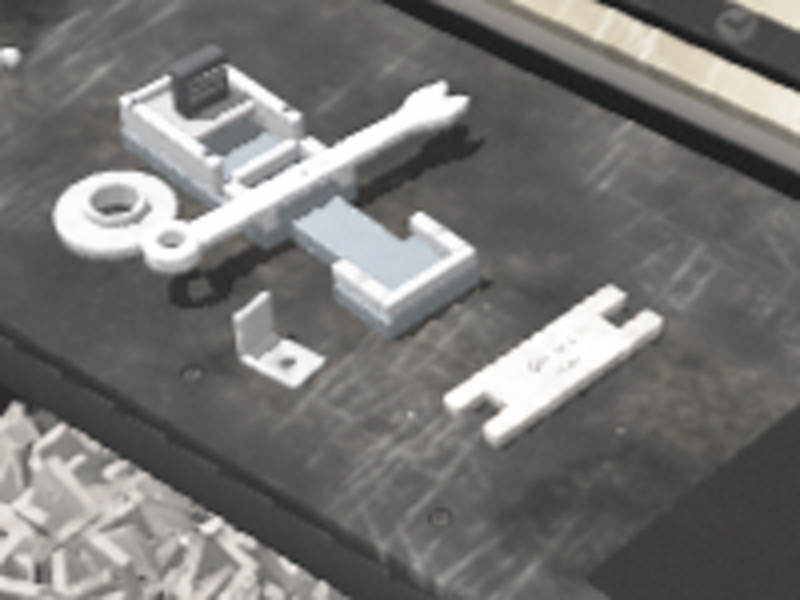

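The top crop shows the gauge fork at (585,360) and the spanner ring at (277,495). The holder's plain-end corner is at (450,370). In the scene crop, the gauge corners are at (447,400), (490,437), (662,318) and (612,287). The ring is at (172,238), the open jaw at about (440,103) and the gate tab at (200,80).

Run:
```python
from h import *
f=grab('top'); g=grab('scene')
T=lambda X,Y,z: ray(f,180+(X+.5)/4-.5,180+(Y+.5)/4-.5,z).round(1)
S=lambda X,Y,z: ray(g,170+(X+.5)/4-.5,150+(Y+.5)/4-.5,z).round(1)
print('gauge S',[S(*p,8)[:2].tolist() for p in[(446,398),(490,436),(662,318),(612,287)]])
print('gauge T',[T(*p,8)[:2].tolist() for p in[(520,207),(585,190),(620,362),(556,374)]])
print('ring T',T(277,495,30),'S',S(172,238,30)); print('jaw S',S(437,103,28))
print('shank T upper',T(249,305,28),'lower',T(270,465,28))
print('holder end wall: S',S(475,252,22),S(385,303,22),'T',T(450,368,22),T(430,258,22))
print('blocks S',S(416,212,22),S(335,268,22),'T',T(375,378,22),T(358,272,22))
print('gate end S',S(122,98,32),S(205,45,32),'T',T(62,437,32),T(50,375,32))
print('tab top S',S(172,68,59),S(220,47,59),S(228,55,59),S(180,75,59))
print('Lbr',S(280,350,0),T(425,465,5))
print('mat S',[ray(g,*p,2).round(1)[:2].tolist() for p in[(317,293),(390,235),(438,268),(362,327)]])
```

```text
gauge S [[488.5, -3.4], [481.8, -34.6], [593.0, -49.4], [596.0, -17.5]]
gauge T [[577.6, -14.7], [575.0, -50.1], [482.4, -37.0], [487.5, -3.5]]
ring T [472.8 150.3  30. ] S [475.1 153.7  30. ]
jaw S [635.1 123.6  28. ]
shank T upper [570.7 134.4  28. ] lower [488.7 149.3  28. ]
holder end wall: S [563.  40.  22.] [509.   50.1  22. ] T [506.5  47.3  22. ] [564.5  38.8  22. ]
blocks S [568.2  81.3  22. ] [513.1  84.9  22. ] T [514.3  85.3  22. ] [569.8  76.3  22. ]
gate end S [536.  247.8  32. ] [594.5 246.2  32. ] T [536.5 244.1  32. ] [568.8 240.7  32. ]
tab top S [545.5 218.1  59. ] [572.8 211.5  59. ] [570.4 203.8  59. ] [543.8 211.   59. ]
Lbr [471.4  84.1   0. ] [465.5  75.8   5. ]
mat S [[448.1, -116.7], [649.1, -137.3], [628.8, -251.9], [434.5, -219.5]]
```

```bash
cat > go.py <<'E'
import sys
from h import *
from scipy.spatial.transform import Rotation as Ro
# usage: go.py x y z yawdeg -> dp (units), rot (units)
x,y,z,w=map(float,sys.argv[1:5]); s=telemetry.sense()
R=Ro.from_euler('xyz',s['tcp_rot']); p=np.array(s['eef_pos'])
T=Ro.from_euler('xyz',[np.pi,0,np.radians(w)])
print('pos',p.round(1),'rpy',np.degrees(s['tcp_rot']).round(1),'t',s['clock'],'F',s['contact_force'].round(1),'open',round(s['opening'],3),'grasp',s['grasp_force'])
print('dp',((R.inv().apply(np.array([x,y,z])-p))/40).round(3).tolist(),'rot',(np.degrees((R.inv()*T).as_rotvec())/6).round(3).tolist())
E
python3 go.py 510.5 145.5 120 169.8
python3 - <<'E'
from h import *
g=grab('scene')
print('vblock',ray(g,437,290,15).round(),'U',ray(g,405,318,8).round())
E
```

```text
pos [232.8 579.8 231. ] rpy [-180.     0.   158.1] t 0.3 F [ 0.7 -0.5 -0.5] open 0.998 grasp 0.0
dp [-10.487, -7.489, 2.78] rot [-0.005, -0.0, -1.946]
vblock [ 570. -281.   15.] U [ 489. -267.    8.]
```

Call:
play_rows(dp=[[-0.8,-0.57,0.05],[-1.6,-1.14,0.1],[-2.4,-1.71,0.15],[-3.2,-2.28,0.2],[-4.0,-2.85,0.25]], rot=[[0,0,-0.4],[0,0,-0.8],[0,0,-1.2],[0,0,-1.6],[0,0,-1.95]], fingers=0.38)

```text
clock: 0.77
eef_pos: [339.4, 413.1, 221.2]
tcp_rot: [3.141, 0.0, 2.967]
contact_force: [1.2, 0.4, -0.6]
opening: 0.38
grasp_force: 0.0
```

```bash
python3 go.py 510.5 145.5 100 169.8
```

```text
pos [339.4 413.1 221.2] rpy [180.   0. 170.] t 0.7667 F [ 1.2  0.4 -0.6] open 0.38 grasp 0.0
dp [-5.375, -5.844, 3.031] rot [0.002, 0.001, 0.031]
```

Call:
play_rows(dp=[[-0.65,-0.7,0.2],[-1.3,-1.4,0.4],[-1.95,-2.1,0.6],[-2.6,-2.8,0.9],[-3.25,-3.5,1.2]], rot=[[0,0,0],[0,0,0],[0,0,0],[0,0,0],[0,0,0]])

```text
clock: 1.18
eef_pos: [443.1, 252.3, 173.3]
tcp_rot: [3.141, 0.001, 2.964]
contact_force: [0.7, 0.6, -0.6]
opening: 0.379
grasp_force: 0.0
```

```bash
python3 go.py 510.5 145.5 100 169.8
```

```text
pos [443.1 252.3 173.3] rpy [1.799e+02 1.000e-01 1.698e+02] t 1.1833 F [ 0.7  0.6 -0.6] open 0.379 grasp 0.0
dp [-2.129, -2.333, 1.833] rot [0.008, 0.01, 0.005]
```

Call:
play_rows(dp=[[-0.6,-0.65,0.5],[-1.2,-1.3,1.0],[-1.8,-1.95,1.5],[-2.13,-2.33,1.83],[-2.13,-2.33,1.83]], rot=[[0,0,0],[0,0,0],[0,0,0],[0,0,0],[0,0,0]])

```text
clock: 1.6
eef_pos: [509.8, 143.5, 97.6]
tcp_rot: [-3.14, -0.002, 2.961]
contact_force: [-0.5, 0.1, -0.1]
opening: 0.384
grasp_force: 0.0
```

```bash
python3 go.py 510.5 145.5 7 169.8
python3 - <<'E'
from h import *
f=grab('top');g=grab('scene')
a=f['color'][150:330,180:380,::-1];b=g['color'][130:310,150:350,::-1]
cv2.imwrite('pics/n1.png',cv2.resize(np.hstack([a,b]),None,fx=2,fy=2,interpolation=2))
E
```

```text
pos [509.8 143.5  97.6] rpy [-1.799e+02 -1.000e-01  1.696e+02] t 1.6 F [-0.5  0.1 -0.1] open 0.384 grasp 0.0
dp [-0.013, 0.056, 2.264] rot [-0.02, -0.024, -0.025]
```

View pics/n1.png

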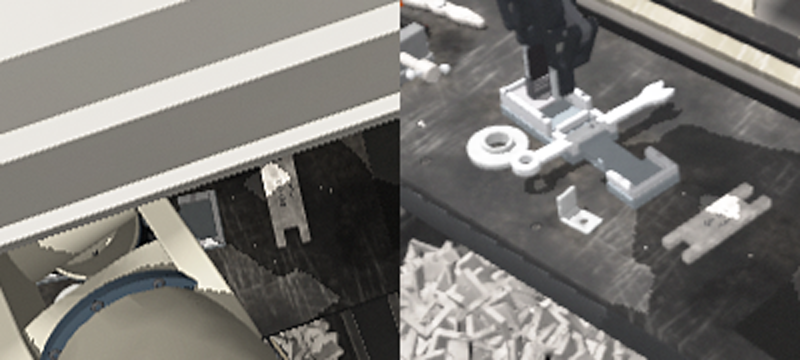

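The fingers stand above the shank between ring and holder in the scene view, at about (555,70). Nothing is in the way, so I'm descending.

Call:
play_rows(dp=[[0,0.06,0.6],[0,0.06,1.2],[0,0.06,1.8],[0,0.06,2.2],[0,0.06,2.26]], rot=[[0,0,0],[0,0,0],[0,0,0],[0,0,0],[0,0,0]])

```text
clock: 2.12
eef_pos: [508.2, 150.3, 8.1]
tcp_rot: [-3.141, -0.003, 2.965]
contact_force: [-1.2, 0.3, -0.1]
opening: 0.379
grasp_force: 0.1
```

Call:
play_rows(dp=[[0,0,0],[0,0,0],[0,0,0],[0,0,0],[0,0,0]], rot=[[0,0,0],[0,0,0],[0,0,0],[0,0,0],[0,0,0]], fingers=0, grip_force=60)

```text
clock: 2.53
eef_pos: [510.1, 149.8, 10.6]
tcp_rot: [3.141, 0.001, 2.964]
contact_force: [-3.7, 2.6, 4.1]
opening: 0.138
grasp_force: 60.7
```

Call:
play_rows(dp=[[0,0,0],[0,0,-0.2],[0,0,-0.4],[0,0,-0.8],[0,0,-1.0]], rot=[[0,0,0],[0,0,0],[0,0,0],[0,0,0],[0,0,0]])

```text
clock: 2.95
eef_pos: [511.1, 149.5, 51.7]
tcp_rot: [3.141, 0.002, 2.964]
contact_force: [0.4, 0.0, -0.6]
opening: 0.14
grasp_force: 58.7
```

```bash
python3 go.py 482 -173 100 169.8
python3 - <<'E'
from h import *
g=grab('scene')
b=g['color'][100:310,140:360,::-1]
cv2.imwrite('pics/n2.png',cv2.resize(b,None,fx=2.5,fy=2.5,interpolation=2))
E
```

```text
pos [511.1 149.5  51.7] rpy [1.800e+02 1.000e-01 1.698e+02] t 2.95 F [ 0.4  0.  -0.6] open 0.14 grasp 58.67943654353439
dp [-0.712, -8.062, -1.213] rot [0.008, 0.022, 0.003]
```

View pics/n2.png

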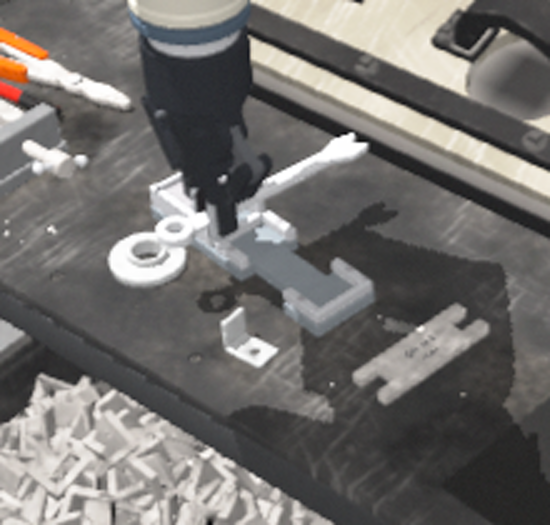

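Call:
play_rows(dp=[[-0.1,-0.7,-0.5],[-0.15,-1.5,-1.0],[-0.2,-2.4,-1.2],[-0.25,-3.3,-1.2],[-0.3,-4.2,-1.2]], rot=[[0,0,0],[0,0,0],[0,0,0],[0,0,0],[0,0,0]])

```text
clock: 3.42
eef_pos: [492.5, -19.6, 98.8]
tcp_rot: [3.141, 0.003, 2.965]
contact_force: [1.0, -0.1, -1.3]
opening: 0.139
grasp_force: 58.8
```

Call:
play_rows(dp=[[-0.1,-0.8,0],[-0.15,-1.6,0],[-0.2,-2.4,0],[-0.25,-3.2,0],[-0.3,-3.85,0]], rot=[[0,0,0],[0,0,0],[0,0,0],[0,0,0],[0,0,0]])

```text
clock: 3.83
eef_pos: [476.4, -174.1, 98.0]
tcp_rot: [-3.141, 0.001, 2.963]
contact_force: [1.5, 0.4, -1.2]
opening: 0.14
grasp_force: 58.8
```

```bash
python3 go.py 486 -173 4 169.8
```

```text
pos [ 476.4 -174.1   98. ] rpy [-1.800e+02  1.000e-01  1.698e+02] t 3.8333 F [ 1.5  0.4 -1.2] open 0.14 grasp 58.78473811018921
dp [-0.23, 0.072, 2.349] rot [-0.006, 0.01, -0.002]
```

Call:
play_rows(dp=[[-0.1,0.03,0.6],[-0.2,0.06,1.3],[-0.22,0.07,1.9],[-0.22,0.07,2.25],[-0.22,0.07,2.33]], rot=[[0,0,0],[0,0,0],[0,0,0],[0,0,0],[0,0,0]])

```text
clock: 4.25
eef_pos: [484.2, -170.3, 2.4]
tcp_rot: [3.141, -0.003, 2.964]
contact_force: [-8.2, 1.1, 26.1]
opening: 0.142
grasp_force: 74.0
```

Call:
play_rows(dp=[[0,0,0],[0,0,0],[0,0,0]], rot=[[0,0,0],[0,0,0],[0,0,0]])

```text
clock: 4.5
eef_pos: [486.6, -170.9, 5.3]
tcp_rot: [-3.141, 0.002, 2.964]
contact_force: [-0.3, 0.3, -1.2]
opening: 0.14
grasp_force: 58.8
```

Call:
play_rows(dp=[[0,0,0],[0,0,0],[0,0,0],[0,0,0],[0,0,0]], rot=[[0,0,0],[0,0,0],[0,0,0],[0,0,0],[0,0,0]], fingers=0.3)

```text
clock: 4.92
eef_pos: [486.0, -170.6, 4.7]
tcp_rot: [-3.141, 0.0, 2.964]
contact_force: [0.8, 0.3, 0.3]
opening: 0.303
grasp_force: 0.0
```

Call:
play_rows(dp=[[0,0,-0.5],[0,0,-1.2],[0,0,-1.9],[0,0,-2.4],[0,0,-2.5]], rot=[[0,0,0],[0,0,0],[0,0,0],[0,0,0],[0,0,0]])

```text
clock: 5.33
eef_pos: [487.7, -171.2, 107.8]
tcp_rot: [-3.141, 0.005, 2.964]
contact_force: [1.0, 0.5, 0.7]
opening: 0.297
grasp_force: 0.0
```

```bash
python3 go.py 540 -27 90 172.5
python3 - <<'E'
from h import *
g=grab('scene');b=g['color'][180:360,250:500,::-1]
cv2.imwrite('pics/n3.png',cv2.resize(b,None,fx=2.5,fy=2.5,interpolation=2))
E
```

```text
pos [ 487.7 -171.2  107.8] rpy [-180.     0.3  169.8] t 5.3333 F [1.  0.5 0.7] open 0.297 grasp 0.0
dp [-0.647, 3.78, 0.446] rot [-0.009, 0.048, -0.445]
```

View pics/n3.png

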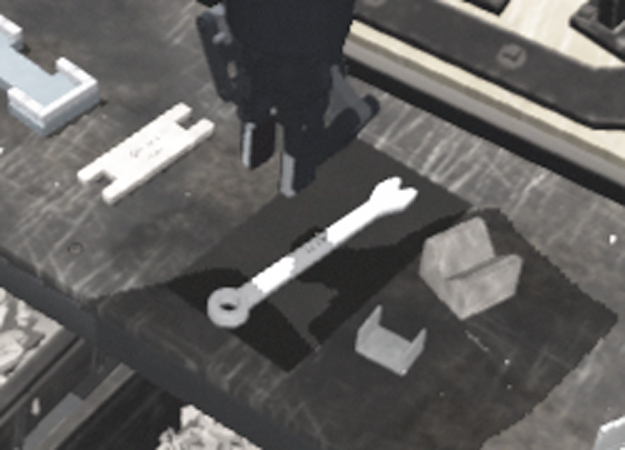

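The spanner lies flat on the mat, with its ring at (228,307) and jaw at (400,192). Next I'll measure the holder more closely while it is unobstructed.

Run:
```python
from h import *
f=grab('top');g=grab('scene')
a=f['color'][240:298,190:300,::-1];b=g['color'][180:238,193:303,::-1]
cv2.imwrite('pics/n4.png',cv2.resize(np.vstack([a,b]),None,fx=5,fy=5,interpolation=2))
```

```text
(no output)
```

View pics/n4.png

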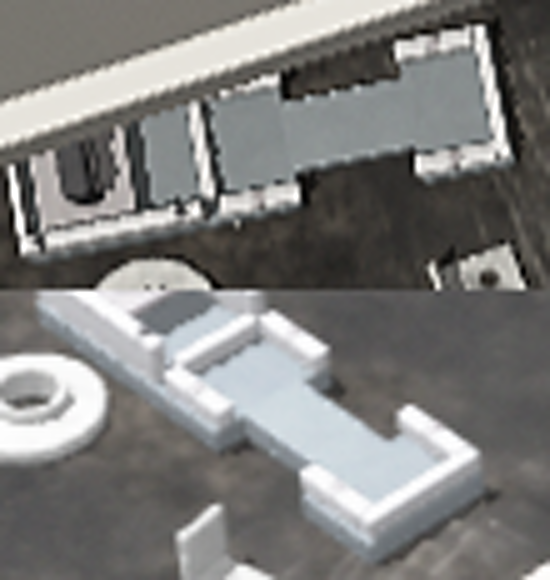

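The enlarged views show all four corner blocks and the plain end wall clearly. In the top half, the end-wall corners are at (487,25) and (512,155). In the scene half, they are at (482,452) and (372,526). I'll fit a rigid pose from the corners.

```bash
python3 - <<'E'
from h import *
f=grab('top');g=grab('scene')
def fit(P,Q):
    P=np.array(P,float);Q=np.array(Q)[:,:2];pc=P.mean(0);qc=Q.mean(0)
    U,S,V=np.linalg.svd((P-pc).T@(Q-qc)); R=V.T@U.T
    print('nest',(qc-R@pc).round(1),'yaw',np.degrees(np.arctan2(R[1,0],R[0,0])).round(2)); print((Q-((P-pc)@R.T+qc)).round(1).tolist())
H=[(28.5,-65),(-28.5,-65),(-28.5,-24),(-28.5,24),(28.5,-24),(28.5,24)]
t=[(487,25),(512,155),(415,173),(298,203),(395,42),(280,77)]
s=[(482,453),(372,526),(302,466),(236,408),(411,403),(328,352)]
fit(H,[ray(f,190+(x+.5)/5-.5,240+(y+.5)/5-.5,22) for x,y in t])
fit(H,[ray(g,193+(x+.5)/5-.5,180+(y-290+.5)/5-.5,22) for x,y in s])
E
python3 go.py 539.7 -26.8 90 172.5
```

```text
nest [543.6 107.2] yaw -6.91
[[-0.5, 0.1], [1.1, 0.8], [2.2, 0.1], [0.5, 1.6], [0.4, -2.3], [-3.7, -0.5]]
nest [546.6 107. ] yaw -8.6
[[-0.4, 1.4], [-1.4, -1.1], [1.8, 1.4], [4.5, -3.1], [-0.5, 1.4], [-4.0, 0.0]]
pos [ 484.9 -170.3  103.3] rpy [ 1.800e+02 -1.000e-01  1.698e+02] t 5.5833 F [ 0.2  0.1 -0.8] open 0.299 grasp 0.0
dp [-0.714, 3.772, 0.332] rot [0.003, -0.018, -0.446]
```

Call:
play_rows(dp=[[-0.13,0.75,0.0],[-0.26,1.5,0.1],[-0.39,2.25,0.2],[-0.52,3.0,0.3],[-0.65,3.78,0.4]], rot=[[0,0,-0.1],[0,0,-0.2],[0,0,-0.3],[0,0,-0.4],[0,0,-0.45]], fingers=0.68)

```text
clock: 6.0
eef_pos: [537.5, -25.1, 86.8]
tcp_rot: [-3.141, -0.002, 3.011]
contact_force: [-0.4, -0.6, -0.0]
opening: 0.682
grasp_force: 0.0
```

Call:
play_rows(dp=[[0,0,0],[0,0,0]], rot=[[0,0,0],[0,0,0]])

```text
clock: 6.17
eef_pos: [537.4, -25.0, 86.8]
tcp_rot: [-3.141, -0.003, 3.014]
contact_force: [-0.3, 1.0, 0.4]
opening: 0.677
grasp_force: 0.0
```

```bash
python3 go.py 539.7 -26.8 3 172.5
```

```text
pos [537.4 -25.   86.8] rpy [-180.    -0.2  172.7] t 6.1667 F [-0.3  1.   0.4] open 0.677 grasp 0.0
dp [-0.068, -0.038, 2.095] rot [-0.003, -0.027, 0.031]
```

Call:
play_rows(dp=[[-0.05,-0.03,0.6],[-0.07,-0.04,1.2],[-0.07,-0.04,1.7],[-0.07,-0.04,1.95],[-0.07,-0.04,2.05]], rot=[[0,0,0],[0,0,0],[0,0,0],[0,0,0],[0,0,0]])

```text
clock: 6.58
eef_pos: [538.8, -29.1, 4.4]
tcp_rot: [-3.141, -0.004, 3.01]
contact_force: [-0.0, 0.6, -0.2]
opening: 0.681
grasp_force: 0.0
```

Call:
play_rows(dp=[[0,0,0.05],[0,0,0.08],[0,0,0.08],[0,0,0.08]], rot=[[0,0,0],[0,0,0],[0,0,0],[0,0,0]])

```text
clock: 6.92
eef_pos: [541.3, -28.4, 4.1]
tcp_rot: [3.142, 0.001, 3.011]
contact_force: [0.2, 0.0, -0.3]
opening: 0.684
grasp_force: 0.0
```

Call:
play_rows(dp=[[0,0,0.05],[0,0,0.05],[0,0,0.05]], rot=[[0,0,0],[0,0,0],[0,0,0]])

```text
clock: 7.17
eef_pos: [540.9, -28.3, 1.6]
tcp_rot: [3.142, 0.0, 3.011]
contact_force: [0.1, 0.2, 0.5]
opening: 0.68
grasp_force: 0.0
```

Call:
play_rows(dp=[[0,0,0],[0,0,0],[0,0,0],[0,0,0],[0,0,0]], rot=[[0,0,0],[0,0,0],[0,0,0],[0,0,0],[0,0,0]], fingers=0.2, grip_force=50)

```text
clock: 7.58
eef_pos: [540.8, -28.2, 1.7]
tcp_rot: [3.142, 0.0, 3.011]
contact_force: [-1.2, -0.1, 6.1]
opening: 0.398
grasp_force: 49.6
```

```bash
python3 go.py 545.3 107.5 60 171.8
```

```text
pos [540.8 -28.2   1.7] rpy [180.    0.  172.5] t 7.5833 F [-1.2 -0.1  6.1] open 0.398 grasp 49.59135240409523
dp [0.33, 3.379, -1.457] rot [0.0, 0.002, 0.121]
```

Call:
play_rows(dp=[[0,0,-0.3],[0,0,-0.8],[0,0,-1.3],[0,0,-1.6],[0,0,-1.7]], rot=[[0,0,0],[0,0,1.1],[0,0,2.2],[0,0,3.3],[0,0,4.4]])

```text
clock: 8.0
eef_pos: [541.9, -28.3, 72.0]
tcp_rot: [3.14, 0.003, 2.545]
contact_force: [-0.2, 0.1, -0.7]
opening: 0.4
grasp_force: 50.6
```

Call:
play_rows(dp=[[0,0,0],[0,0,0],[0,0,0],[0,0,0],[0,0,0]], rot=[[0,0,1.1],[0,0,2.2],[0,0,3.3],[0,0,4.4],[0,0,5.5]])

```text
clock: 8.42
eef_pos: [540.6, -28.3, 70.0]
tcp_rot: [3.141, 0.0, 1.969]
contact_force: [0.2, 0.1, -1.2]
opening: 0.403
grasp_force: 50.6
```

Call:
play_rows(dp=[[0,0,0],[0,0,0],[0,0,0],[0,0,0],[0,0,0]], rot=[[0,0,1.1],[0,0,2.2],[0,0,3.3],[0,0,4.4],[0,0,5.2]])

```text
clock: 8.83
eef_pos: [540.6, -28.3, 69.9]
tcp_rot: [3.142, 0.0, 1.424]
contact_force: [0.4, 0.7, -1.3]
opening: 0.404
grasp_force: 50.6
```

```bash
python3 go.py 545.2 106.7 60 81.8
```

```text
pos [540.6 -28.3  69.9] rpy [180.    0.   81.6] t 8.8333 F [ 0.4  0.7 -1.3] open 0.404 grasp 50.5768514983356
dp [3.355, -0.38, 0.248] rot [0.001, 0.0, -0.038]
```

Call:
play_rows(dp=[[0.6,-0.08,0],[1.3,-0.16,0],[2.0,-0.24,0],[2.7,-0.32,0.2],[3.1,-0.37,0.4]], rot=[[0,0,0],[0,0,0],[0,0,0],[0,0,0],[0,0,-0.04]])

```text
clock: 9.25
eef_pos: [544.0, 99.0, 54.3]
tcp_rot: [3.14, -0.001, 1.435]
contact_force: [0.4, -0.5, -1.5]
opening: 0.401
grasp_force: 50.6
```

Call:
play_rows(dp=[[0.15,-0.01,0.2],[0.25,-0.01,0.3],[0.25,-0.01,0.3],[0.25,-0.01,0.3]], rot=[[0,0,0],[0,0,0],[0,0,0],[0,0,0]])

```text
clock: 9.58
eef_pos: [544.2, 105.8, 41.3]
tcp_rot: [-3.141, 0.0, 1.434]
contact_force: [-0.3, -0.3, -1.1]
opening: 0.401
grasp_force: 50.5
```

```bash
python3 go.py 545.2 106.7 24 81.8
python3 - <<'E'
from h import *
f=grab('top');g=grab('scene')
a=f['color'][238:308,185:305,::-1];b=g['color'][165:245,185:305,::-1]
cv2.imwrite('pics/n5.png',cv2.resize(np.vstack([a,b]),None,fx=4,fy=4,interpolation=2))
E
```

```text
pos [544.2 105.8  41.3] rpy [-180.     0.    82.2] t 9.5833 F [-0.3 -0.3 -1.1] open 0.401 grasp 50.549239525571465
dp [0.025, 0.021, 0.431] rot [-0.006, 0.004, 0.058]
```

View pics/n5.png

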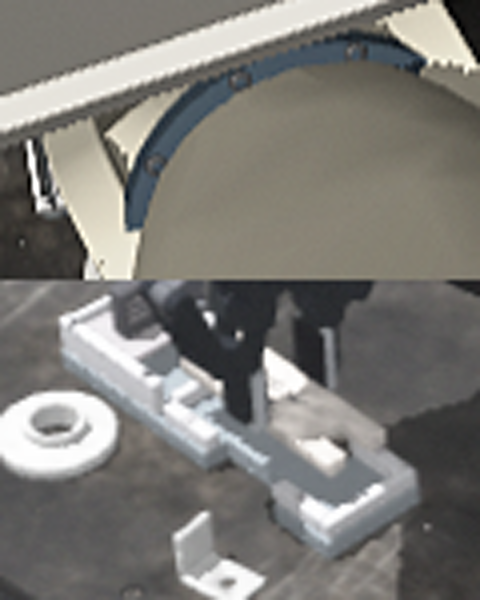

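The gauge hovers over the nest. Its fork tips in the scene half are at about (325,470) and (385,437). I'll compare those tips with the nest end.

Run:
```python
from h import *
g=grab('scene')
for X,Y in[(385,432),(386,443),(328,462),(328,474),(350,455)]:
    print((X,Y),[ray(g,185+(X+.5)/4-.5,165+(Y-280+.5)/4-.5,z).round(1)[:2].tolist() for z in(47.6,39.6)])
# predicted pixel of gauge corners (top face) if centred at TCP with offset 0
p=np.array([544.2,105.8]);w=np.radians(82.2);x=np.array([np.cos(w),np.sin(w)]);n=np.array([x[1],-x[0]])
for s in(1,-1):
  for z in(47.6,39.6):
    q=p-55*x+18*s*n; u=proj(g,[*q,z]); print(s,z,((u-[185,165]+.5)*4-.5+[0,280]).round())
# holder end wall outer corners now
for hx in(28.5,-28.5):
    q=np.array([545.2,107.5])+hx*np.array([.99,-.143])-65*np.array([.143,.99]);u=proj(g,[*q,22]);print('wall',((u-[185,165]+.5)*4-.5+[0,280]).round())
```

```text
(385, 432) [[554.0, 50.2], [561.2, 56.5]]
(386, 443) [[548.2, 44.7], [555.3, 50.9]]
(328, 462) [[521.1, 57.2], [527.9, 63.5]]
(328, 474) [[514.7, 51.7], [521.4, 57.9]]
(350, 455) [[531.2, 52.4], [538.1, 58.7]]
1 47.6 [388. 433.]
1 39.6 [388. 445.]
-1 47.6 [330. 467.]
-1 39.6 [331. 480.]
wall [418. 472.]
wall [328. 527.]
```

Call:
play_rows(dp=[[0.02,0.02,0.15],[0.02,0.02,0.3],[0.02,0.02,0.36],[0.02,0.02,0.36]], rot=[[0,0,0.06],[0,0,0.06],[0,0,0.06],[0,0,0.06]])

```text
clock: 10.07
eef_pos: [544.7, 106.9, 25.9]
tcp_rot: [-3.14, 0.001, 1.428]
contact_force: [-0.0, 0.1, -2.0]
opening: 0.398
grasp_force: 50.5
```

Call:
play_rows(dp=[[0,0,0.06],[0,0,0.12],[0,0,0.18],[0,0,0.18]], rot=[[0,0,0],[0,0,0],[0,0,0],[0,0,0]])

```text
clock: 10.4
eef_pos: [545.0, 107.2, 19.2]
tcp_rot: [-3.141, 0.0, 1.428]
contact_force: [-0.7, 0.0, -1.4]
opening: 0.403
grasp_force: 50.6
```

```bash
python3 go.py 545.2 106.7 14.2 81.8
```

```text
pos [545.  107.2  19.2] rpy [-180.     0.    81.8] t 10.4 F [-0.7  0.  -1.4] open 0.403 grasp 50.5557602411136
dp [-0.012, 0.006, 0.125] rot [-0.006, 0.002, 0.002]
```

Already 3 mm inside the walls with no contact. I'll lower it to the floor.

Call:
play_rows(dp=[[0,0,0.04],[0,0,0.08],[0,0,0.11],[0,0,0.13],[0,0,0.13]], rot=[[0,0,0],[0,0,0],[0,0,0],[0,0,0],[0,0,0]])

```text
clock: 10.82
eef_pos: [545.2, 107.2, 14.3]
tcp_rot: [-3.141, 0.0, 1.428]
contact_force: [-0.2, -0.4, -1.6]
opening: 0.397
grasp_force: 50.6
```

Call:
play_rows(dp=[[0,0,0],[0,0,0],[0,0,0],[0,0,0],[0,0,0]], rot=[[0,0,0],[0,0,0],[0,0,0],[0,0,0],[0,0,0]], fingers=0.55)

```text
clock: 11.23
eef_pos: [545.4, 107.2, 14.6]
tcp_rot: [3.141, -0.0, 1.428]
contact_force: [-0.2, -0.5, -0.1]
opening: 0.552
grasp_force: 0.0
```

Call:
play_rows(dp=[[0,0,-0.2],[0,0,-0.7],[0,0,-1.4],[0,0,-2.1],[-0.3,0,-2.6]], rot=[[0,0,0],[0,0,0],[0,0,0],[0,0,0],[0,0,0]])

```text
clock: 11.65
eef_pos: [544.7, 96.6, 121.4]
tcp_rot: [3.139, -0.001, 1.429]
contact_force: [0.4, 1.1, 0.3]
opening: 0.548
grasp_force: 0.0
```

Call:
play_rows(dp=[[-0.8,0,0],[-1.6,0,-0.2],[-2.4,0,-0.3],[-2.8,0,-0.3],[-2.8,0,-0.3]], rot=[[0,0,0],[0,0,0],[0,0,0],[0,0,0],[0,0,0]])

```text
clock: 12.07
eef_pos: [527.3, -18.2, 131.5]
tcp_rot: [3.141, 0.001, 1.425]
contact_force: [1.7, 0.3, 1.0]
opening: 0.546
grasp_force: 0.0
```

```bash
python3 go.py 560 215 90 81.8
python3 - <<'E'
from h import *
f=grab('top');g=grab('scene')
a=f['color'][240:298,190:300,::-1];b=g['color'][172:242,190:300,::-1]
cv2.imwrite('pics/n6.png',cv2.resize(np.vstack([a,b]),None,fx=4.6,fy=4.6,interpolation=2))
E
```

```text
pos [527.3 -18.2 131.5] rpy [179.9   0.   81.7] t 12.0667 F [1.7 0.3 1. ] open 0.546 grasp 0.0
dp [5.888, -0.037, 1.034] rot [0.009, 0.006, -0.022]
```

View pics/n6.png

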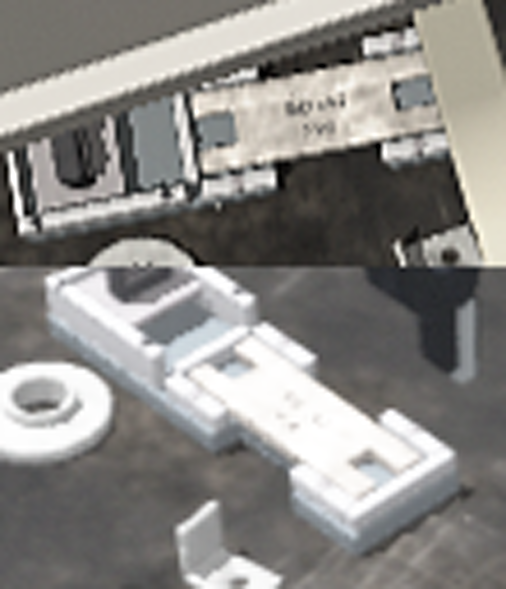

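The gauge lies flat in the nest: top half from (195,130) to (440,95), and in the scene half it is inside all four blocks. Next I'll locate the gate tab numerically by its dark colour.

Run:
```python
from h import *
H=lambda q:(lambda d:(round(d[0]*.99-d[1]*.143,1),round(d[0]*.143+d[1]*.99,1)))(q[:2]-np.array([545.3,107.5]))
for n,z in(('top',0),('scene',0)):
    f=grab(n) if n=='top' else None
    im=cv2.cvtColor(f['color'],cv2.COLOR_RGB2GRAY) if n=='top' else cv2.imread('pics/scene0.png',0); 
    f=f or grab('scene')
    # ROI: project box around the tab
    c=np.array([[*(np.array([545.3,107.5])+hx*np.array([.99,-.143])+hy*np.array([.143,.99])),zz] for hx in(-19,19) for hy in(95,139) for zz in(29,62)])
    p=np.array([proj(f,q) for q in c]); x0,y0=p.min(0).astype(int)-1; x1,y1=p.max(0).astype(int)+2
    print(n,x0,y0); print('\n'.join(' '.join('%3d'%v for v in r) for r in im[y0:y1,x0:x1]))
    for hy in(104,118):
        for zz in(29,59): print('pred',hy,zz,[proj(f,[*(np.array([545.3,107.5])+a*np.array([.99,-.143])+(hy+b)*np.array([.143,.99])),zz]).round(1).tolist() for a in(-15,15) for b in(-6,6)])
```

```text
top 184 259
114 112 113 112 111 107 103  98 156 149 210 221 215 232 228 226 225 224 223 223 223 223 223 223 223 222 224 224 225 226 229
112 110 108 102  98 123 151 210 221 216 232 228 226 225 224 223 223 224 223 222 222 222 222 223 223 225 226 228 233 238 216
103  97 124 150 211 214 215 232 228 226 224 224 223 223 222 222 222 222 223 222 222 223 224 226 229 232 237 216 194 150 132
151 212 212 217 233 228 227 225 224 223 223 222 223 223 224 222 223 222 223 224 224 228 232 238 216 194 150 131 114  80  84
217 233 228 227 224 223 223 223 224 222 222 223 222 223 223 223 224 225 227 231 236 240 193 150 133 114  80  84  88  90  95
227 225 224 223 223 223 223 223 223 222 223 223 223 224 225 227 232 236 241 189 171 154 112  80  85  86  90  93  91  89  93
223 223 223 222 224 223 222 223 223 223 224 225 226 231 235 240 190 170 155 110  94  80  87  90  95  94  95  95  90 165 107
223 223 223 222 222 223 223 224 225 227 230 233 240 191 169 154 112  93  84  86  90  94  95  98  98  98  84  83  74 189 165
223 224 222 223 223 225 227 230 234 240 188 195 153 110  95  81  85  89  91  95  96 100 100  79 
[... 6801 characters left out ...]
 186 187 187 186 185 189 217 247 251 251 248 238 231 230 231 231 231 232 233 233 233 217 179 146 122 118 114 113 111 112 111 112
184 186 185 187 187 187 187 184 208 236 249 251 249 242 226 229 233 233 233 235 222 185 154 128 107 110 112 111 110 110 109 111 110
176 192 199 191 186 188 188 186 184 183 217 248 251 250 250 241 233 235 229 196 159 137 113 111 108 108 112 111 111 111 110 111 112
pred 104 29 [[218.0, 181.1], [214.3, 178.4], [229.7, 174.7], [226.0, 172.1]]
pred 104 59 [[216.4, 169.0], [212.7, 166.4], [228.4, 162.7], [224.7, 160.1]]
pred 118 29 [[213.7, 177.9], [210.0, 175.3], [225.4, 171.7], [221.8, 169.1]]
pred 118 59 [[212.1, 165.9], [208.4, 163.3], [224.1, 159.7], [220.4, 157.2]]
```

```bash
python3 go.py 563.5 242.5 110 81.8
```

```text
pos [527.8 -14.8 130.7] rpy [180.   -0.   81.8] t 12.2667 F [ 0.2  0.6 -0.3] open 0.551 grasp 0.0
dp [6.495, -0.033, 0.519] rot [0.003, -0.003, 0.003]
```

Call:
play_rows(dp=[[0.7,0,0.0],[1.5,0,0.0],[2.3,0,0.0],[3.1,0,0],[3.9,0,0]], rot=[[0,0,0],[0,0,0],[0,0,0],[0,0,0],[0,0,0]], fingers=0, grip_force=20)

```text
clock: 12.68
eef_pos: [549.7, 141.7, 130.4]
tcp_rot: [-3.141, -0.0, 1.429]
contact_force: [0.6, 0.6, 0.1]
opening: 0.002
grasp_force: 0.0
```

Call:
play_rows(dp=[[0.7,0,0.0],[1.4,0,0.0],[2.1,0,0.0],[2.6,0,0],[2.65,0,0]], rot=[[0,0,0],[0,0,0],[0,0,0],[0,0,0],[0,0,0]])

```text
clock: 13.1
eef_pos: [565.0, 248.6, 130.4]
tcp_rot: [3.141, -0.001, 1.432]
contact_force: [0.1, 0.1, -0.5]
opening: -0.0
grasp_force: 0.0
```

```bash
python3 go.py 563.5 242.5 41 81.8
```

```text
pos [565.  248.6 130.4] rpy [ 1.8e+02 -1.0e-01  8.2e+01] t 13.1 F [ 0.1  0.1 -0.5] open -0.0 grasp 0.0
dp [-0.16, -0.017, 2.235] rot [0.005, -0.014, 0.037]
```

Call:
play_rows(dp=[[0,0,0.6],[0,0,1.2],[0,0,1.8],[0,0,2.15],[0,0,2.2]], rot=[[0,0,0],[0,0,0],[0,0,0],[0,0,0],[0,0,0]])

```text
clock: 13.52
eef_pos: [562.4, 243.4, 39.4]
tcp_rot: [-3.137, 0.003, 1.429]
contact_force: [-0.3, 0.8, -1.3]
opening: 0.001
grasp_force: 0.0
```

Call:
play_rows(dp=[[-0.15,0,0],[-0.3,0,0],[-0.45,0,0],[-0.6,0,0],[-0.75,0,0]], rot=[[0,0,0],[0,0,0],[0,0,0],[0,0,0],[0,0,0]])

```text
clock: 13.93
eef_pos: [561.3, 213.7, 43.6]
tcp_rot: [3.14, -0.001, 1.427]
contact_force: [-0.4, 2.4, 1.9]
opening: -0.003
grasp_force: 1.0
```

Call:
play_rows(dp=[[-0.15,0,0],[-0.3,0,0],[-0.45,0,0],[-0.6,0,0],[-0.75,0,0]], rot=[[0,0,0],[0,0,0],[0,0,0],[0,0,0],[0,0,0]])

```text
clock: 14.35
eef_pos: [556.5, 183.8, 42.6]
tcp_rot: [3.141, -0.0, 1.428]
contact_force: [1.6, 2.6, 1.0]
opening: 0.0
grasp_force: 1.0
```

```bash
python3 go.py 552.8 167.9 41 81.8
```

```text
pos [556.5 183.8  42.6] rpy [180.   -0.   81.8] t 14.35 F [1.6 2.6 1. ] open 0.0 grasp 0.9638091176748276
dp [-0.406, -0.035, 0.04] rot [0.003, -0.001, 0.0]
```

Call:
play_rows(dp=[[-0.1,0,0],[-0.2,0,0],[-0.28,0,0],[-0.33,0,0]], rot=[[0,0,0],[0,0,0],[0,0,0],[0,0,0]])

```text
clock: 14.68
eef_pos: [556.1, 178.5, 43.1]
tcp_rot: [3.139, -0.012, 1.423]
contact_force: [-2.3, 56.9, -9.8]
opening: 0.005
grasp_force: 28.0
```

Call:
play_rows(dp=[[-0.04,0,0],[-0.08,0,0],[-0.12,0,0]], rot=[[0,0,0],[0,0,0],[0,0,0]])

```text
clock: 14.93
eef_pos: [556.1, 178.1, 43.3]
tcp_rot: [3.138, -0.018, 1.422]
contact_force: [-2.3, 80.6, -15.4]
opening: -0.004
grasp_force: 39.2
```

Call:
play_rows(dp=[[0.2,0,0],[0.5,0,0],[1.0,0,-0.5],[1.0,0,-1.5],[1.0,0,-2.4]], rot=[[0,0,0],[0,0,0],[0,0,0],[0,0,0],[0,0,0]])

```text
clock: 15.35
eef_pos: [558.3, 206.3, 138.5]
tcp_rot: [-3.138, 0.002, 1.429]
contact_force: [1.6, -0.3, -0.2]
opening: -0.006
grasp_force: 0.0
```

Call:
play_rows(dp=[[0.6,0,-0.5],[1.2,0,-1.0],[1.8,0,-1.5],[2.4,0,-2.0],[2.4,0,-2.0]], rot=[[0,0,0],[0,0,0],[0,0,0],[0,0,0],[0,0,0]])

```text
clock: 15.77
eef_pos: [575.3, 305.2, 222.7]
tcp_rot: [3.137, -0.004, 1.429]
contact_force: [0.4, -0.6, 0.3]
opening: -0.001
grasp_force: 0.0
```

Run:
```python
from h import *
print(telemetry.sense()['eef_pos'].round(1), telemetry.sense()['contact_force'].round(1))
O=np.array([545.3,107.5]);X=np.array([.99,-.143]);Y=np.array([.143,.99])
P=lambda f,hx,hy,z:proj(f,[*(O+hx*X+hy*Y),z])
for n in('scene','top'):
    f=grab(n); im=cv2.cvtColor(f['color'],cv2.COLOR_RGB2GRAY)
    cv2.imwrite('pics/end_%s.png'%n,f['color'][:,:,::-1])
    for hy in(44,48,52): print(n,hy,'top corners',[P(f,a,hy+b,59).round(1).tolist() for a in(-15,15) for b in(-6,6)],'front edge bottom',[P(f,a,hy-6,29).round(1).tolist() for a in(-15,15)])
    p=np.array([P(f,a,b,z) for a in(-20,20) for b in(32,66) for z in(29,60)]); x0,y0=p.min(0).astype(int); x1,y1=p.max(0).astype(int)+1
    print(x0,y0); print('\n'.join(' '.join('%3d'%v for v in r) for r in im[y0:y1,x0:x1]))
```

```text
[575.3 305.2 222.7] [ 0.4 -0.6  0.3]
scene 44 top corners [[235.7, 182.7], [231.8, 179.9], [247.8, 176.1], [243.8, 173.4]] front edge bottom [[237.0, 194.8], [248.8, 188.2]]
scene 48 top corners [[234.4, 181.8], [230.5, 179.0], [246.5, 175.2], [242.5, 172.5]] front edge bottom [[235.7, 193.9], [247.5, 187.3]]
scene 52 top corners [[233.1, 180.9], [229.2, 178.1], [245.2, 174.3], [241.2, 171.6]] front edge bottom [[234.4, 193.0], [246.2, 186.4]]
224 168
159 161 203 249 251 249 196  93  58  57  59  59  58  56  57  58  57  56  55  54  54  56  55  53  55  55  55  53  51
158 158 176 244 252 253 249 224 132  58  56  58  58  56  56  59  56  55  52  54  56  55  53  55  53  53  51  54  55
157 157 157 209 228 250 253 251 247 193  90  56  56  54  55  54  53  54  56  56  54  55  54  53  54  55  53  54  51
156 157 157 183 196 221 248 252 253 249 220 125  61  56  54  55  57  56  57  56  53  54  52  51  51  54  57  53  53
156 156 156 184 192 193 219 229 251 253 250 246 181  85  82 102  80  57  57  53  52  52  51  52  50  54  59  62  61
150 156 157 183 195 195 195 195 222 249 253 253 230 153  99  89 
[... 4940 characters left out ...]
  85  70  27  72  77  84  74 195 188 195  73 102 240 227
187 178 178 183 186 120  66  87  85  83  81  32  54  59  81  68 192 185 186  84 111 158 226
187 178 177 185 184 175  60  77  80  78  56  23  20  41 172 159 187 182 186 162 102 202 219
213 177 179 182 181 183 116  59  37  42  31  20   1 120 192 185 183 182 186 186  77 241 223
209 177 179 180 181 179 172 167  41  12  46  79  70 180 183 179 181 181 186 200  46 199 159
168 178 181 181 181 179 179 189 161 161 163 163 163 186 179 181 186 186 197 217  33 153 133
139 182 180 180 183 179 175 181 184 189 188 179 185 191 204 168 139 136  87 115  67 178 199
102 189 181 181 184 182 178 184 195 192 203 137 106  82 106 104 149 191 168 143 165 218 219
```

Run:
```python
from h import *
O=np.array([545.3,107.5]);X=np.array([.99,-.143]);Y=np.array([.143,.99])
f=grab('top')
for n in('top0','end_top'):
    im=cv2.imread('pics/%s.png'%n,0).astype(np.float32)
    for hx in(-18,-16,-13,-10):
        hs=np.arange(26,150,2); p=np.array([proj(f,[*(O+hx*X+h*Y),29]) for h in hs],np.float32)
        v=cv2.remap(im,p[:,0:1],p[:,1:2],1)[:,0]; print(n,hx,' '.join('%d:%d'%(h,a) for h,a in zip(hs,v)))
```

```text
top0 -18 26:255 28:240 30:237 32:237 34:239 36:251 38:173 40:147 42:151 44:152 46:151 48:153 50:160 52:102 54:50 56:136 58:234 60:235 62:191 64:146 66:151 68:153 70:153 72:139 74:155 76:151 78:150 80:153 82:138 84:62 86:65 88:42 90:212 92:196 94:189 96:187 98:186 100:186 102:193 104:181 106:174 108:183 110:190 112:192 114:189 116:183 118:184 120:188 122:187 124:187 126:195 128:145 130:73 132:71 134:126 136:254 138:182 140:34 142:51 144:50 146:53 148:58
top0 -16 26:252 28:240 30:237 32:237 34:240 36:251 38:173 40:144 42:148 44:150 46:150 48:152 50:157 52:100 54:57 56:142 58:223 60:236 62:178 64:142 66:149 68:149 70:151 72:152 74:150 76:149 78:149 80:154 82:136 84:62 86:64 88:72 90:204 92:193 94:186 96:186 98:187 100:191 102:170 104:114 106:107 108:123 110:153 112:170 114:182 116:184 118:184 120:188 122:187 124:187 126:193 128:133 130:88 132:74 134:144 136:248 138:145 140:37 142:59 144:60 146:60 148:63
top0 -13 26:241 28:241 30:238 32:239 34:242 36:239 38:191 40:141 42:147 44:147 46:147 48:149 50:153 52:160 54:56 56:96 58:230 60:245 62:121 64:137 66:149 68:148 70:148 72:150 74:149 76:1
[... 1839 characters left out ...]
1 84:141 86:142 88:142 90:141 92:142 94:142 96:142 98:141 100:141 102:142 104:144 106:145 108:145 110:146 112:147 114:148 116:146 118:147 120:145 122:143 124:146 126:133 128:75 130:65 132:59 134:108 136:219 138:103 140:46 142:65 144:69 146:69 148:68
end_top -10 26:211 28:212 30:220 32:230 34:170 36:89 38:126 40:188 42:188 44:149 46:76 48:90 50:47 52:31 54:30 56:59 58:72 60:65 62:67 64:99 66:179 68:181 70:181 72:179 74:176 76:203 78:153 80:141 82:142 84:142 86:142 88:142 90:143 92:143 94:142 96:143 98:144 100:143 102:143 104:144 106:143 108:143 110:144 112:144 114:145 116:145 118:145 120:145 122:142 124:146 126:119 128:60 130:70 132:63 134:60 136:237 138:130 140:62 142:66 144:67 146:67 148:70
```

The plate now spans holder y = 38 to 78 mm, so the gate is shut. It started about 52 mm open, which matches how far it was pushed. The robot is clear, so I'm handing in.

```bash
python3 -c "
from h import *
print(r.sign_off())"
```

```text
the job is handed in; nothing more can be done
None
```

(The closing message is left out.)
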